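# Clamp a block in the ratchet vice

### The job

Stand the aluminium block on the bed of the blue vice, square between its jaws, and let go of it. Then swing the vice's red-handled ratchet lever back and forth, never pushing on the jaw itself, until the block is firmly clamped against the spring of the yellow pad - but do not overtighten it, and do not ram the lever against its rubber stops. Let go of the lever at the end and leave everything else on the bench alone.

Things in the scene. Friction and masses are not known exactly. Their poses are not given: they have to be found in the camera images.
- block_center (a point): Centre of the loose aluminium block, 50 (own x) x 40 (own y) x 50 mm high, about 0.27 kg, standing on the bench, top bare. In the vice its 40 mm width goes between the jaws, so its own x lies along the vice's x (either way round).
- block: The same block; origin at the centre of its underside.
- vice: Bolted-down vice: blue base 160 (x) by 300 mm (y -170 to +130), origin on the bench; its flat top, the bed, is 30 mm above the bench. The block goes on the bed at vice x = 0 between the yellow pad (lower y) and the fixed jaw (higher y), both 46 mm wide along x, tops 75 mm above the bench. The moving jaw travels along +y. Wheel and lever turn about one upright axis at vice x = 0, y = -120 mm.
- pad: Yellow sprung pad in front of the dark moving jaw (both 46 mm wide), facing +y of the vice, 8 mm thick; origin on its face, on the bed. Moves with the jaw; pressed on the block, a stiff spring (14 N per mm) lets it sink back up to 18 mm. Well clamped: it presses with 40 to 180 N once the lever is eased off (sunk 3 to 13 mm; 4 to 18 N more at the handle); above 240 N is overtightened.
- pad_face (a point): Centre of the pad's face, 25 mm above the bed; the face plane is across vice y.
- anvil_face (a point): Centre of the fixed jaw's face (dark steel, 46 mm wide, 22 mm thick, 45 mm high), 25 mm above the bed, looking to -y of the vice at the pad. Where along y it is set differs from start to start. At the start 52 to 60 mm lie between the two faces.
- anvil: The fixed jaw; origin at the foot of its face, on the bed.
- lever_grip (a point): Point on the axis of the lever's upright round red handle (22 mm diameter, bare from 66 to 126 mm above the bench), 100 mm above the bench, 120 mm from the wheel's axis; pinch it from above. A full stroke gains two notches. The working stroke takes 1 to 3 N at the handle until pad and block are pressed on the fixed jaw, then each further notch adds about 7 N. The arm's top is at 66 mm.
- lever (a joint): Lever angle, rad. At 0 it points along -x of the vice; positive is the working stroke, clockwise seen from above (handle towards +y of the vice), which drives the wheel; on the back stroke its pawl clicks over the teeth. It swings about 1.08 rad between two rubber stops near -0.54 and +0.54, both shifted together by up to 0.07: find them by feel. It stays where left.
- stops: The lever's two black rubber stop posts and the strip joining them, on the vice beside the ratchet wheel; origin on the wheel's axis. More than 60 N on a post (30 to 40 N at the handle) is ramming. The steel wheel under the lever has 15 teeth: a notch is 0.419 rad and moves the jaw 5 mm. A holding pawl keeps each notch passed; a part notch is lost when the lever goes back.
- bush: Bystander: a brass flanged bush, 52 mm across, 45 mm high; stands near the block. Leave it alone.
- wrench: Bystander: a 200 mm wrench.
- hammer: Bystander: a hammer.
- screwdriver: Bystander: an orange screwdriver.
- oil_can: Bystander: a green can, 60 mm across, 140 mm high.
- jar: Bystander: a jar with a black lid, 64 mm across, 90 mm high.
Not all that is in view belongs to the job. Of the things shaped like the block, the aluminium one is meant.

How it is judged:
By the outcome, as a careful person would: the job done as asked, in the order asked, and still so for the second after the job is handed in, with the robot touching nothing.
It also fails if it takes over 72 s, if anything falls off the work surface, if the arm or the gripper's body presses on something with over 40 N, if the wrist force passes 120 N, or if a joint passes its speed limit or range.

### The arm

A 6-joint arm with a two-finger parallel gripper is mounted at the origin on the work surface. World frame = base frame: x ahead of the robot, y to its left, z up, the work surface at z = 0. Lengths are in m, angles in rad, forces in N, time in s.
With the tool pointing down it reaches from about 0.35 to 0.8 m from the base axis. Payload 7.3 kg.
Tool frame: the origin (TCP) lies on the centre line of the jaws, within the pads' length; the fingertips stand 14 mm ahead of it and the grasp point (between the pads) lies 5 mm behind it (tips_ahead is the distance from the TCP to the fingertips, in m); z points along the fingers, y is the direction in which the jaws open and shut (so a half turn about z gives the same grasp; the last joint's range is limited). The gripper opens to 85 mm and grips with 20 to 120 N. Pads are 22 mm wide; open, the fingers measure 114 mm over their backs; the gripper's body (76 mm by 85 mm) begins 54 mm behind the grasp point. The pads swing forward as they close: fully open they stand 13 mm farther back than shut.
Start: joints at [1.02, 0.342, 1.524, -0, 1.275, -0.146], TCP at [0.207, 0.483, 0.245] pointing down, gripper open.
Joint ranges: [-2.53, 2.53], [-0.77, 2.02], [0.04, 2.7], [-1, 4.14], [0.28, 2.66], [-3.11, 3.11]. Speed limits (rad/s): [2.57, 2.57, 3.14, 3.14, 3.14, 3.14].

### API

Orientations are given as a unit quaternion [w, x, y, z].
In Python, from bench import * gives the robot as it stands.
- The arm moves only by the shell command python3 -m crank 'ROWS' [FORCE]. ROWS is JSON, a list of rows, each an object with "delta_rot": the turn, a rotation vector about the tool's x, y, z in rad, a list of three; "offset": the shift along the tool's x, y, z in m, a list of three; "gripper": the gripper command: -1 is shut, 1 is fully open, values between are in proportion. In form: [{"delta_rot": [rx, ry, rz], "offset": [x, y, z], "gripper": gripper}, ...]. A call has exactly 8 rows; each row shifts and turns the commanded pose from where the row before left it, along the tool's axes as they then stand; what a row does not reach is not made up. A row lasts 1/8 s, in which the tool goes at most 62.5 mm and 10.7 degrees, less where a joint would pass 70% of its speed; a pose out of reach is approached as far as the arm can. A call with a gripper value outside its range is refused whole. The fingers move at their own pace and stop on an object; FORCE is the grip in N (left out, the last holds). Time passes only in rows, so rows that do not move let the fingers close, or fill a call up. It gives the time, the measured TCP pose, the force and the opening at its end, in the units of the state.
- read_state(): the state, without advancing time (a new reading comes with each control period).
- camera(name): name is "scene" or "top"; returns a dict with "pixels" (480x640x3 uint8, red, green, blue), "fx", "fy", "cx", "cy" (pixels), "R" (3x3) and "t" (3): a world point X has camera coordinates R X + t. Camera axes: x right, y down, z forward; pixel columns grow to the right and rows downward; lengths in m; the calibration is good to about 2 mm. A picture is of the moment at which its call begins. There is no depth.
- close_job(): hands the job in, once; it reports no verdict.
The state is a dict: "time_s": time; "qpos": joint angles; "qd": joint speeds; "effort": joint torques, N m; "position": TCP position; "tool_rot": TCP orientation; "contact_force": force on the tool from outside, world axes, zero at the start; "torque": the same for the moment, N m; "width": opening from 0.0 (shut) to 1.0 (fully open).
Only numpy, scipy, OpenCV 4.12 (cv2) and the standard library are available. Lean on these libraries where they do the work, as an engineer would, in place of code of your own. Each camera call takes 0.05 s, during which the arm holds its last target. There are 200 camera calls.

## Working session

There is one attempt and no reset: what is moved stays moved. The work goes in short steps, Python scripts to look and compute and a shell command to move; the robot and the scene stay as the last step left them, time stands still between calls to the robot, and variables do not carry over. Pictures are saved under pics/ and viewed, about 8 in all and at most 12, crops included, and the job is handed in when it is done.

```bash
ls; mkdir -p pics; python3 - <<'E'
from bench import *
import cv2,numpy as np
print(read_state())
for n in("top","scene"):
    c=camera(n); cv2.imwrite(f"pics/{n}0.png",c["pixels"][:,:,::-1]); print(n,c["fx"],c["fy"],c["cx"],c["cy"],np.round(c["R"],4).tolist(),c["t"])
E
```

```text
pics
{'time_s': 0.0, 'qpos': array([ 1.02001831e+00,  3.42715989e-01,  1.52502727e+00,  1.17470664e-05,
        1.27538994e+00, -1.45992289e-01]), 'qd': array([ 7.41557191e-04, -3.80488475e-05, -1.02140725e-03,  3.42875337e-04,
       -1.89618610e-03,  5.41549717e-04]), 'effort': array([-8.58875555e-04, -4.33667529e+01, -2.46009350e+01, -3.15810439e-04,
        7.76263594e-03,  2.13954951e-05]), 'position': array([0.20652769, 0.48225676, 0.24462586]), 'tool_rot': array([-2.68237006e-04,  2.01015548e-01,  9.79587748e-01, -7.22082802e-04]), 'contact_force': array([0.00900638, 0.06934477, 0.88853316]), 'torque': array([0.03972057, 0.00532558, 0.03777189]), 'width': 0.9982971193383487}
top 498.38512714250504 498.38512714250504 310.4031737530753 232.31043652565603 [[-0.0057, -1.0, 0.0005], [-0.9782, 0.0054, -0.2076], [0.2076, -0.0017, -0.9782]] [-0.04505212  0.58878995  1.40374216]
scene 436.1376772905586 436.1376772905586 314.8085996671979 246.7108912616186 [[-0.6855, 0.7281, 0.0002], [0.5014, 0.4722, -0.7249], [-0.5279, -0.4969, -0.6888]] [ 0.44356969 -0.19475074  1.34809104]
```

View pics/top0.png

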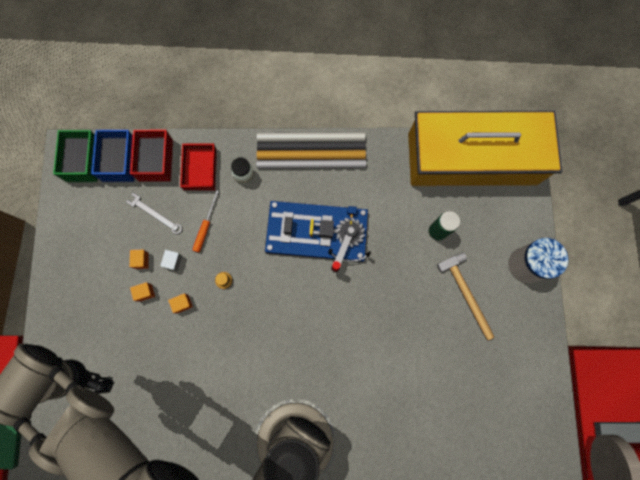

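View pics/scene0.png

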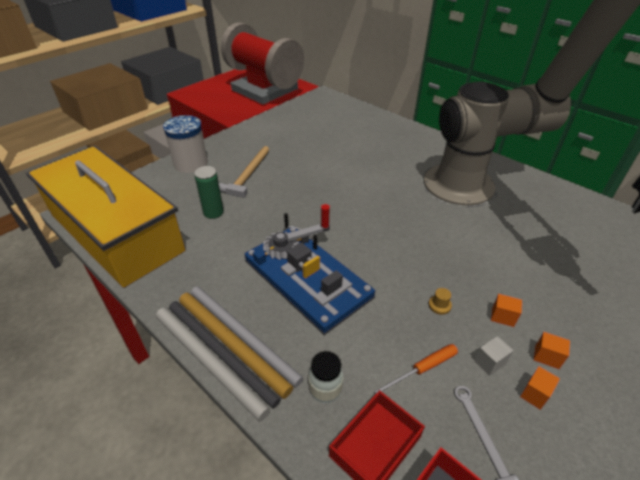

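Candidates shaped like the block (top view): orange at (138,259), (141,292) and (179,303), and silver-grey at (171,260). The grey one fits "aluminium". I'll confirm it in an enlarged crop, together with the vice.

```bash
cat > h.py <<'E'
from bench import *
import cv2,numpy as np
from scipy.spatial.transform import Rotation as Ro
def proj(c,X):
    p=np.asarray(X)@np.array(c["R"]).T+c["t"]; return p[...,:2]/p[...,2:]*[c["fx"],c["fy"]]+[c["cx"],c["cy"]]
def back(c,uv,z):
    R=np.array(c["R"]);o=-R.T@c["t"]; d=R.T@np.array([(uv[0]-c["cx"])/c["fx"],(uv[1]-c["cy"])/c["fy"],1]); return o+d*(z-o[2])/d[2]
def tri(c1,u1,c2,u2):
    P=lambda c:np.diag([1,1,1.])@np.hstack([np.array(c["R"]),np.array(c["t"]).reshape(3,1)])
    n=lambda c,u:np.array([[(u[0]-c["cx"])/c["fx"]],[(u[1]-c["cy"])/c["fy"]]])
    X=cv2.triangulatePoints(P(c1),P(c2),n(c1,u1),n(c2,u2))[:,0]; return X[:3]/X[3]
def crop(c,x0,y0,w,h,s): return cv2.resize(c["pixels"][y0:y0+h,x0:x0+w,::-1],None,fx=s,fy=s,interpolation=cv2.INTER_CUBIC)
def st():
    s=read_state(); print(round(s["time_s"],2),"pos",np.round(s["position"],4),"R zyx",np.round(Ro.from_quat(s["tool_rot"],scalar_first=True).as_matrix(),3).tolist(),"F",np.round(s["contact_force"],1),"w",round(s["width"],3),"q",np.round(s["qpos"],2))
E
python3 - <<'E'
from h import *
t=camera("top");s=camera("scene")
a=crop(t,120,235,110,80,3.6);b=crop(t,255,195,125,80,3.2)
d=crop(s,420,280,160,130,2.5);e=crop(s,235,195,150,135,2.6)
I=np.zeros((600,800,3),np.uint8)
for im,(y,x) in((a,(0,0)),(b,(0,400)),(d,(290,0)),(e,(258,402))):
    hh,ww=im.shape[:2]; hh=min(hh,600-y);ww=min(ww,800-x); I[y:y+hh,x:x+ww]=im[:hh,:ww]
cv2.imwrite("pics/c1.png",I)
for n,uv,z in(("block top",(171,257),.05),("handle",(337,266),.126),("wheel",(350,230),.06),("bush",(223,280),.045)): print(n,back(t,uv,z))
E
```

```text
block top [0.51926631 0.36097231 0.05      ]
handle [ 0.47912373 -0.1213579   0.126     ]
wheel [ 0.59522113 -0.16510252  0.06      ]
bush [0.45137357 0.20724291 0.045     ]
```

View pics/c1.png

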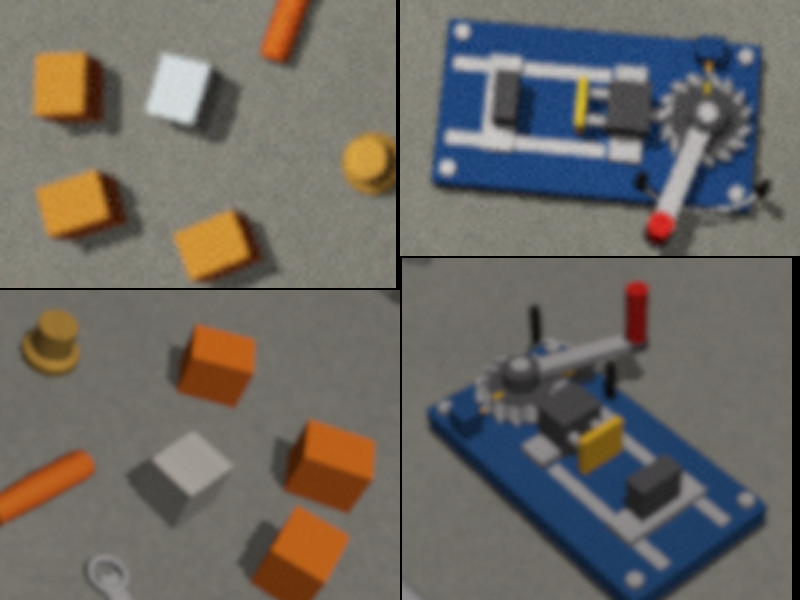

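The crop confirms it: the only grey aluminium block is at top px (170,259), the other three are orange. The vice has its fixed jaw on the left (+y), the yellow pad in the middle and the lever handle at the lower right. Next I fit the poses.

```bash
cat > fit.py <<'E'
from h import *
from scipy.optimize import minimize
def box(p,lx,y0,y1,z0,z1):
    c,s=np.cos(p[2]),np.sin(p[2]); B=np.array([[x,y,z] for x in(-lx,lx) for y in(y0,y1) for z in(z0,z1)])
    return np.c_[p[0]+c*B[:,0]-s*B[:,1],p[1]+s*B[:,0]+c*B[:,1],B[:,2]]
S=16
def fitbox(cams,masks,p0,*dims):
    def cost(p):
        L=0
        for c,m in zip(cams,masks):
            h=cv2.convexHull(np.float32(proj(c,box(p,*dims)))).reshape(-1,2)
            r=np.zeros(m.shape,np.uint8); q=np.round((h+.5)*4*S-.0).astype(np.int32)
            cv2.fillConvexPoly(r,q,1,shift=4); L+=np.sum(r!=m)/max(m.sum(),1)
        return L
    r=minimize(cost,p0,method="Nelder-Mead",options=dict(initial_simplex=np.array(p0)+np.array([[0,0,0],[.01,0,0],[0,.01,0],[0,0,.15]]),xatol=1e-5,fatol=1e-5)); return r.x,r.fun
def up(img): return cv2.resize(img,None,fx=4,fy=4,interpolation=cv2.INTER_CUBIC)
def warp(c,T,x0,x1,y0,y1,z,mm=.5):
    # vice-frame plane image: rows = vice x, cols = vice y
    xs=np.arange(x0,x1,mm/1000);ys=np.arange(y0,y1,mm/1000);X,Y=np.meshgrid(xs,ys,indexing="ij")
    cs,sn=np.cos(T[2]),np.sin(T[2]); W=np.stack([T[0]+cs*X-sn*Y,T[1]+sn*X+cs*Y,np.full_like(X,z)],-1)
    uv=proj(c,W).astype(np.float32); return cv2.remap(c["pixels"],uv[...,0],uv[...,1],cv2.INTER_CUBIC)
def hullmask(m):
    h=cv2.convexHull(cv2.findNonZero(m)); r=np.zeros_like(m); cv2.fillConvexPoly(r,h,1); return r
def biggest(m):
    n,l,s,_=cv2.connectedComponentsWithStats(m); return (l==1+np.argmax(s[1:,4])).astype(np.uint8)
def vice(t,s):
    ms=[]
    for c in(t,s):
        i=up(c["pixels"]).astype(int); m=((i[...,2]>i[...,0]+35)&(i[...,2]>i[...,1]+20)).astype(np.uint8)
        roi=np.zeros_like(m); u=(proj(c,[.6,-.06,.03])*4).astype(int); roi[u[1]-300:u[1]+300,u[0]-300:u[0]+300]=1
        ms.append(hullmask(biggest(m*roi)))
    return [fitbox(a,b,[.6,-.05,0],.08,-.17,.13,0,.03) for a,b in(([t],ms[:1]),([s],ms[1:]),([t,s],ms))]
E
python3 - <<'E'
from fit import *
t=camera("top");s=camera("scene")
for r in vice(t,s): print("vice",np.round(r[0],4),round(r[1],3))
T=vice(t,s)[2][0]
# block: warp plane z=.05 around it
w=warp(t,[.519,.361,0],-.06,.06,-.06,.06,.05); g=w.min(2)
_,m=cv2.threshold(g,0,255,cv2.THRESH_OTSU); m=biggest((m>0).astype(np.uint8)); 
r=cv2.minAreaRect(cv2.findNonZero(m)); print("top z=.05 rect (col=y,row=x)",r, "centre",.519-.06+r[0][1]*.0005,.361-.06+r[0][0]*.0005)
print(np.round(back(t,(223,280),.045),3), cv2.boxPoints(r)*.0005-.06)
w2=warp(s,[.519,.361,0],-.06,.06,-.06,.06,.05)
v=warp(t,T,-.09,.09,-.2,.14,.075); v2=warp(s,T,-.09,.09,-.2,.14,.075); v=np.vstack([v[80:280],v2[80:280]])
I=np.zeros((600,800,3),np.uint8); I[:400,:680]=v[:400,:680]; wb=w.copy(); cv2.drawContours(wb,[cv2.boxPoints(r).astype(int)],0,(255,0,0),1)
I[402:600,:240]=wb[20:218]; I[402:600,250:490]=w2[20:218]
cv2.imwrite("pics/w1.png",I[:,:,::-1])
E
```

```text
vice [ 0.6085 -0.0468 -0.0912] 0.029
vice [ 0.5998 -0.0521 -0.1066] 0.152
vice [ 0.6083 -0.0469 -0.0937] 0.203
top z=.05 rect (col=y,row=x) ((133.41217041015625, 109.22297668457031), (83.41081237792969, 105.278076171875), 13.736268043518066) centre 0.5136114883422852 0.36770608520507814
[0.451 0.207 0.045] [[-0.01979985  0.01522671]
 [-0.00730056 -0.0359068 ]
 [ 0.03321203 -0.02600373]
 [ 0.02071274  0.02512979]]
```

View pics/w1.png

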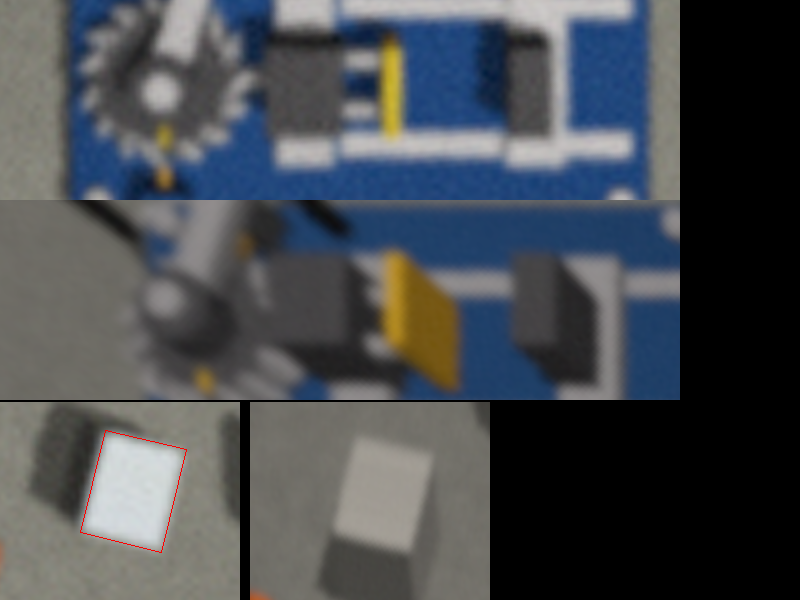

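The top face fits at 52 x 42 mm (true size 50 x 40), and both views agree on a centre of (0.514, 0.368) with its own x at -0.24 rad. The vice is near (0.604, -0.046) with yaw about -0.09; I'll refine that while the arm moves. First I turn the tool, then traverse to above the block.

```bash
python3 -m crank '[{"delta_rot":[0,0,0.176],"offset":[0,0,0],"gripper":0.65},{"delta_rot":[0,0,0.176],"offset":[0,0,0],"gripper":0.65},{"delta_rot":[0,0,0.176],"offset":[0,0,0],"gripper":0.65},{"delta_rot":[0,0,0.176],"offset":[0,0,0],"gripper":0.65},{"delta_rot":[0,0,0.176],"offset":[0,0,0],"gripper":0.65},{"delta_rot":[0,0,0.176],"offset":[0,0,0],"gripper":0.65},{"delta_rot":[0,0,0.176],"offset":[0,0,0],"gripper":0.65},{"delta_rot":[0,0,0.175],"offset":[0,0,0],"gripper":0.65}]' 40
python3 -m crank '[{"delta_rot":[0,0,0],"offset":[-0.0047,0.0407,0],"gripper":0.65},{"delta_rot":[0,0,0],"offset":[-0.0047,0.0407,0.01],"gripper":0.65},{"delta_rot":[0,0,0],"offset":[-0.0047,0.0407,0.015],"gripper":0.65},{"delta_rot":[0,0,0],"offset":[-0.0047,0.0407,0.015],"gripper":0.65},{"delta_rot":[0,0,0],"offset":[-0.0047,0.0407,0.015],"gripper":0.65},{"delta_rot":[0,0,0],"offset":[-0.0047,0.0407,0.015],"gripper":0.65},{"delta_rot":[0,0,0],"offset":[-0.0047,0.0407,0.015],"gripper":0.65},{"delta_rot":[0,0,0],"offset":[-0.0047,0.0407,0.015],"gripper":0.65}]'
python3 - <<'E'
from fit import *
st()
t=camera("top");s=camera("scene")
T=np.array([.6042,-.0464,-.0912])
# yellow pad top edge & jaws in top, vice-frame plane z=.075
v=warp(t,T,-.09,.09,-.2,.14,.075).astype(int)
y=((v[...,0]>v[...,2]+60)&(v[...,1]>v[...,2]+40)).astype(np.uint8); y[:, :340]=0; y[:,480:]=0
r=cv2.minAreaRect(cv2.findNonZero(biggest(y))); print("pad rect centre x,y",-.09+r[0][1]*.0005,-.2+r[0][0]*.0005,np.array(r[1])*.5,r[2])
# blue extents, loose
for z in(.03,.0):
    v=warp(t,T,-.12,.12,-.2,.16,z).astype(int); b=(v[...,2]>v[...,0]+20)
    yy=b[140:340].sum(0)>60; xx=b[:,:].sum(1)>200
    print(z,"y ext",-.2+np.where(yy)[0][[0,-1]]*.0005,"x ext",-.12+np.where(xx)[0][[0,-1]]*.0005)
v=warp(t,T,-.06,.06,.03,.11,.075); row=v[90:150].mean(0).mean(1); print("anvil profile y .045-.085",np.round(row[24:116:4]).astype(int))
h=[]
for c in(t,s):
    i=up(c["pixels"]).astype(int); m=((i[...,0]>i[...,1]+80)&(i[...,0]>i[...,2]+80)).astype(np.uint8)
    u=(proj(c,[.48,-.12,.1])*4).astype(int); roi=np.zeros_like(m); roi[u[1]-110:u[1]+110,u[0]-110:u[0]+110]=1
    m=biggest(m*roi); q=cv2.findNonZero(m)[:,0]/4; print("red bbox",q.min(0),q.max(0)); h.append(q.mean(0))
print("handle centroid tri",tri(t,h[0],s,h[1]))
E
```

```text
time_s: 1.3
position: [0.2067, 0.4826, 0.2452]
tool_rot: [0.0, 0.789, 0.615, -0.0]
contact_force: [-1.0, -1.2, 0.4]
width: 0.821
time_s: 2.3
position: [0.5152, 0.3678, 0.1447]
tool_rot: [-0.0, 0.787, 0.617, -0.0]
contact_force: [-0.5, -0.4, -0.1]
width: 0.825
2.3 pos [0.5152 0.3678 0.1447] R zyx [[0.239, 0.971, -0.0], [0.971, -0.239, 0.0], [0.0, -0.0, -1.0]] F [-0.5 -0.4 -0.1] w 0.825 q [0.5  0.62 1.34 0.   1.17 0.74]
pad rect centre x,y -0.0010000000000000009 -0.004750000000000004 [49.   9.5] 90.0
0.03 y ext [-0.17  0.13] x ext [-0.0815  0.0805]
0.0 y ext [-0.173  0.133] x ext [-0.0765  0.0885]
anvil profile y .045-.085 [ 51  47  47  48  46  46  54  68  76  82  83  83  83  83  83  88 108 141
 169 179 165 134 103]
red bbox [332.5  261.25] [340.5 269.5]
red bbox [321.5  204.25] [329.25 226.5 ]
handle centroid tri [ 0.48382598 -0.11977967  0.0997814 ]
```

The vice pose is now consistent: origin (0.6042, -0.0464), yaw -0.091, base extents right to 1 mm. The pad face is at vice y ≈ -0.001 and the anvil face at ≈ 0.055, a gap of about 55 mm. The handle triangulates at r = 0.119 and z = 0.0998, with the lever at about +0.31. Now I descend and grasp.

```bash
python3 -m crank '[{"delta_rot":[0,0,0],"offset":[-0.0003,-0.0012,0.04],"gripper":0.65},{"delta_rot":[0,0,0],"offset":[0,0,0.04],"gripper":0.65},{"delta_rot":[0,0,0],"offset":[0,0,0.025],"gripper":0.65},{"delta_rot":[0,0,0],"offset":[0,0,0.0127],"gripper":0.65},{"delta_rot":[0,0,0],"offset":[0,0,0],"gripper":-0.5},{"delta_rot":[0,0,0],"offset":[0,0,0],"gripper":-0.5},{"delta_rot":[0,0,0],"offset":[0,0,0],"gripper":-0.5},{"delta_rot":[0,0,0],"offset":[0,0,0],"gripper":-0.5}]' 50
python3 -m crank '[{"delta_rot":[0,0,0],"offset":[0,0,-0.015],"gripper":-0.5},{"delta_rot":[0,0,0],"offset":[0,0,-0.025],"gripper":-0.5},{"delta_rot":[0,0,0],"offset":[0,0,-0.04],"gripper":-0.5},{"delta_rot":[0,0,0],"offset":[0,0,-0.04],"gripper":-0.5},{"delta_rot":[0,0,0],"offset":[0,0,-0.04],"gripper":-0.5},{"delta_rot":[0,0,0],"offset":[0,0,0],"gripper":-0.5},{"delta_rot":[0,0,0],"offset":[0,0,0],"gripper":-0.5},{"delta_rot":[0,0,0],"offset":[0,0,0],"gripper":-0.5}]' 50
python3 - <<'E'
from fit import *
st(); t=camera("top"); s=camera("scene")
u=proj(t,[.514,.368,.16]).astype(int);v=proj(s,[.514,.368,.16]).astype(int)
I=np.hstack([crop(t,u[0]-60,u[1]-60,120,120,3.3),crop(s,v[0]-60,v[1]-60,120,120,3.3)]); cv2.imwrite("pics/g1.png",I)
E
```

```text
time_s: 3.4
position: [0.5128, 0.3685, 0.0282]
tool_rot: [-0.0, 0.787, 0.617, 0.0]
contact_force: [-0.3, -0.0, -0.5]
width: 0.579
time_s: 4.4
position: [0.5119, 0.3679, 0.1857]
tool_rot: [-0.0, 0.787, 0.617, -0.002]
contact_force: [-0.0, 0.9, -3.8]
width: 0.58
4.4 pos [0.5119 0.3679 0.1857] R zyx [[0.239, 0.971, -0.003], [0.971, -0.239, -0.002], [-0.002, -0.003, -1.0]] F [-0.   0.9 -3.8] w 0.58 q [0.5  0.58 1.3  0.   1.27 0.74]
```

View pics/g1.png

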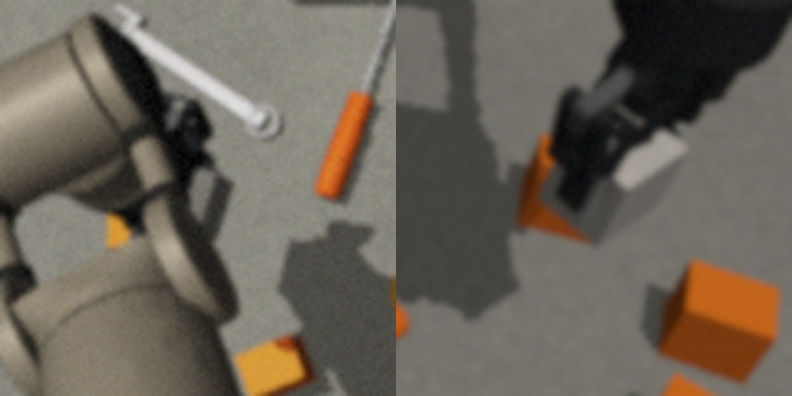

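The view shows the grey block held between the fingers and clear of the bench. The grip is 49 mm wide and the weight registers. Next I carry it over the vice.

```bash
python3 -m crank '[{"delta_rot":[0,0,-0.150],"offset":[0,0,0],"gripper":-0.5},{"delta_rot":[0,0,0],"offset":[-0.03,0.0103,0],"gripper":-0.5},{"delta_rot":[0,0,0],"offset":[-0.06,0.0206,0],"gripper":-0.5},{"delta_rot":[0,0,0],"offset":[-0.06,0.0206,0],"gripper":-0.5},{"delta_rot":[0,0,0],"offset":[-0.06,0.0206,0],"gripper":-0.5},{"delta_rot":[0,0,0],"offset":[-0.06,0.0206,0],"gripper":-0.5},{"delta_rot":[0,0,0],"offset":[-0.06,0.0206,0],"gripper":-0.5},{"delta_rot":[0,0,0],"offset":[-0.0472,0.0164,0],"gripper":-0.5}]' 50
python3 -m crank '[{"delta_rot":[0,0,0],"offset":[0,0,0.02],"gripper":-0.5},{"delta_rot":[0,0,0],"offset":[0,0,0.02],"gripper":-0.5},{"delta_rot":[0,0,0],"offset":[0,0,0.01],"gripper":-0.5},{"delta_rot":[0,0,0],"offset":[0,0,0],"gripper":-0.5},{"delta_rot":[0,0,0],"offset":[0,0,0],"gripper":-0.5},{"delta_rot":[0,0,0],"offset":[0,0,0],"gripper":-0.5},{"delta_rot":[0,0,0],"offset":[0,0,0],"gripper":-0.5},{"delta_rot":[0,0,0],"offset":[0,0,0],"gripper":-0.5}]' 50
python3 - <<'E'
from fit import *
st(); s=read_state(); R=Ro.from_quat(s["tool_rot"],scalar_first=True).as_matrix()
d=np.array([.6067,-.0195,.0585])-s["position"]; print("to go, tool axes",np.round(R.T@d,4),"yaw",np.arctan2(R[1,1],R[0,1]))
E
```

```text
time_s: 5.5
position: [0.6066, -0.0171, 0.1868]
tool_rot: [-0.0, 0.739, 0.674, -0.0]
contact_force: [0.4, 0.4, -2.9]
width: 0.577
time_s: 6.5
position: [0.6066, -0.0145, 0.1379]
tool_rot: [0.0, 0.739, 0.674, 0.0]
contact_force: [-0.2, 0.1, -4.2]
width: 0.575
6.5 pos [ 0.6066 -0.0145  0.1379] R zyx [[0.091, 0.996, 0.001], [0.996, -0.091, 0.0], [0.0, 0.001, -1.0]] F [-0.2  0.1 -4.2] w 0.575 q [-0.15  0.59  1.43  0.    1.12 -0.06]
to go, tool axes [-0.005   0.0005  0.0794] yaw -0.09092866661572964
```

```bash
python3 -m crank '[{"delta_rot":[0,0,0],"offset":[-0.0025,0,0],"gripper":-0.5},{"delta_rot":[0,0,0],"offset":[-0.0025,0.0005,0],"gripper":-0.5},{"delta_rot":[0,0,0],"offset":[0,0,0.012],"gripper":-0.5},{"delta_rot":[0,0,0],"offset":[0,0,0.012],"gripper":-0.5},{"delta_rot":[0,0,0],"offset":[0,0,0.006],"gripper":-0.5},{"delta_rot":[0,0,0],"offset":[0,0,0],"gripper":-0.5},{"delta_rot":[0,0,0],"offset":[0,0,0],"gripper":-0.5},{"delta_rot":[0,0,0],"offset":[0,0,0],"gripper":-0.5}]' 50
python3 - <<'E'
from fit import *
st(); s=read_state(); R=Ro.from_quat(s["tool_rot"],scalar_first=True).as_matrix()
d=np.array([.6067,-.0195,.0585])-s["position"]; print("to go, tool axes",np.round(R.T@d,4))
c=camera("scene");t=camera("top"); v=proj(c,[.60,-.03,.08]).astype(int);u=proj(t,[.60,-.03,.08]).astype(int)
cv2.imwrite("pics/p1.png",np.hstack([crop(c,v[0]-60,v[1]-60,120,110,3.3),crop(t,u[0]-60,u[1]-60,120,110,3.3)]))
E
```

```text
time_s: 7.5
position: [0.6068, -0.0195, 0.108]
tool_rot: [0.0, 0.739, 0.674, 0.0]
contact_force: [-0.0, -0.5, -3.5]
width: 0.582
7.5 pos [ 0.6068 -0.0195  0.108 ] R zyx [[0.091, 0.996, 0.001], [0.996, -0.091, -0.0], [0.0, 0.001, -1.0]] F [-0.  -0.5 -3.5] w 0.582 q [-0.16  0.62  1.46  0.    1.06 -0.07]
to go, tool axes [ 0.     -0.0002  0.0495]
```

View pics/p1.png

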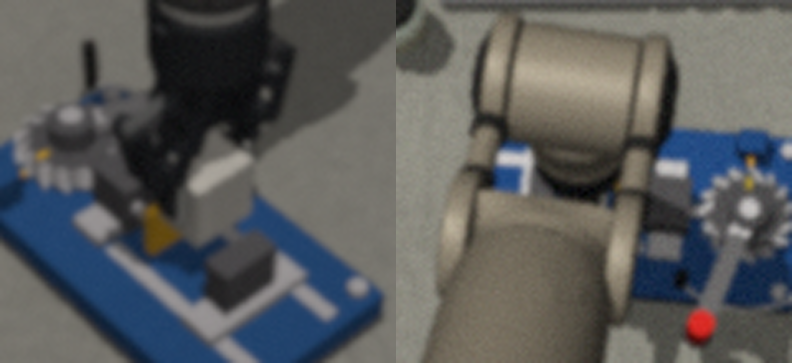

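The block hangs about 5 mm above the jaw tops, between the yellow pad (crop 158,225) and the anvil (240,270), square to both. I lower it.

```bash
python3 -m crank '[{"delta_rot":[0,0,0],"offset":[0,0,0.01],"gripper":-0.5},{"delta_rot":[0,0,0],"offset":[0,0,0.01],"gripper":-0.5},{"delta_rot":[0,0,0],"offset":[0,0,0.01],"gripper":-0.5},{"delta_rot":[0,0,0],"offset":[0,0,0.01],"gripper":-0.5},{"delta_rot":[0,0,0],"offset":[0,0,0.005],"gripper":-0.5},{"delta_rot":[0,0,0],"offset":[0,0,0.002],"gripper":-0.5},{"delta_rot":[0,0,0],"offset":[0,0,0],"gripper":-0.5},{"delta_rot":[0,0,0],"offset":[0,0,0],"gripper":-0.5}]' 50
python3 -m crank '[{"delta_rot":[0,0,0],"offset":[0,0,0.001],"gripper":-0.5},{"delta_rot":[0,0,0],"offset":[0,0,0.0005],"gripper":-0.5},{"delta_rot":[0,0,0],"offset":[0,0,0.0005],"gripper":-0.5},{"delta_rot":[0,0,0],"offset":[0,0,0],"gripper":-0.5},{"delta_rot":[0,0,0],"offset":[0,0,0],"gripper":-0.5},{"delta_rot":[0,0,0],"offset":[0,0,0],"gripper":-0.5},{"delta_rot":[0,0,0],"offset":[0,0,0],"gripper":-0.5},{"delta_rot":[0,0,0],"offset":[0,0,0],"gripper":-0.5}]' 50
```

```text
time_s: 8.6
position: [0.6068, -0.0196, 0.061]
tool_rot: [0.0, 0.739, 0.674, 0.0]
contact_force: [0.3, 0.5, -2.8]
width: 0.58
time_s: 9.6
position: [0.6066, -0.0195, 0.0586]
tool_rot: [-0.0, 0.739, 0.674, 0.0]
contact_force: [-0.3, 0.4, -2.4]
width: 0.58
```

```bash
python3 -m crank '[{"delta_rot":[0,0,0],"offset":[0,0,0.0005],"gripper":-0.5},{"delta_rot":[0,0,0],"offset":[0,0,0.0004],"gripper":-0.5},{"delta_rot":[0,0,0],"offset":[0,0,0],"gripper":-0.5},{"delta_rot":[0,0,0],"offset":[0,0,0],"gripper":-0.2},{"delta_rot":[0,0,0],"offset":[0,0,0],"gripper":0.3},{"delta_rot":[0,0,0],"offset":[0,0,0],"gripper":0.55},{"delta_rot":[0,0,0],"offset":[0,0,0],"gripper":0.55},{"delta_rot":[0,0,0],"offset":[0,0,0],"gripper":0.55}]' 30
python3 -m crank '[{"delta_rot":[0,0,0],"offset":[0,0,-0.01],"gripper":0.55},{"delta_rot":[0,0,0],"offset":[0,0,-0.02],"gripper":0.55},{"delta_rot":[0,0,0],"offset":[0,0,-0.04],"gripper":0.55},{"delta_rot":[0,0,0],"offset":[0,0,-0.04],"gripper":0.55},{"delta_rot":[0,0,0],"offset":[0,0,-0.04],"gripper":0.55},{"delta_rot":[0,0,0],"offset":[0,-0.03,0],"gripper":0.55},{"delta_rot":[0,0,0],"offset":[0,-0.05,0],"gripper":0.55},{"delta_rot":[0,0,0],"offset":[0,-0.05,0],"gripper":0.55}]'
python3 - <<'E'
from fit import *
st(); T=np.array([.6042,-.0464,-.0912])
c=camera("scene");t=camera("top"); v=proj(c,[.60,-.03,.08]).astype(int)
w=warp(t,T,-.05,.05,-.08,.1,.08,.45); cv2.imwrite("pics/p2.png",np.hstack([crop(c,v[0]-60,v[1]-50,120,68,3.3)[:222],cv2.resize(w[:,:,::-1],(400,222))]))
E
```

```text
time_s: 10.6
position: [0.6066, -0.0195, 0.0576]
tool_rot: [-0.0, 0.739, 0.674, 0.0]
contact_force: [-0.4, -0.2, -0.6]
width: 0.773
time_s: 11.6
position: [0.4757, -0.0076, 0.2083]
tool_rot: [0.0, 0.739, 0.674, 0.0]
contact_force: [0.6, 0.4, 0.2]
width: 0.775
11.6 pos [ 0.4757 -0.0076  0.2083] R zyx [[0.091, 0.996, 0.001], [0.996, -0.091, -0.0], [-0.0, 0.001, -1.0]] F [0.6 0.4 0.2] w 0.775 q [-0.18  0.29  1.71  0.    1.14 -0.09]
```

View pics/p2.png

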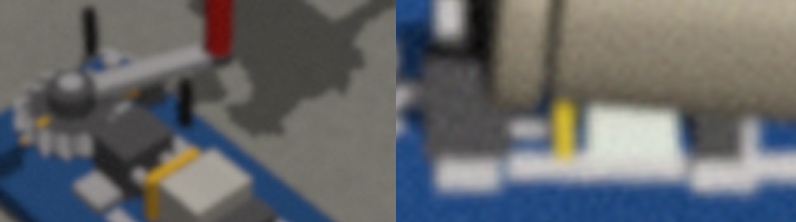

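The block stands on the bed, square, with slits visible at both the pad and the anvil. Now I turn the gripper so the jaws close tangentially to the lever, and go above the handle.

```bash
python3 -m crank '[{"delta_rot":[0,0,-0.1804],"offset":[0,0,0],"gripper":0.4},{"delta_rot":[0,0,-0.1804],"offset":[0,0,0],"gripper":0.4},{"delta_rot":[0,0,-0.1804],"offset":[0,0,0],"gripper":0.4},{"delta_rot":[0,0,-0.1804],"offset":[0,0,0],"gripper":0.4},{"delta_rot":[0,0,-0.1804],"offset":[0,0,0],"gripper":0.4},{"delta_rot":[0,0,-0.1804],"offset":[0,0,0],"gripper":0.4},{"delta_rot":[0,0,-0.1806],"offset":[0,0,0],"gripper":0.4},{"delta_rot":[0,0,0],"offset":[0,0,0],"gripper":0.4}]' 30
python3 -m crank '[{"delta_rot":[0,0,0],"offset":[-0.0128,-0.025,0],"gripper":0.4},{"delta_rot":[0,0,0],"offset":[-0.0128,-0.025,0],"gripper":0.4},{"delta_rot":[0,0,0],"offset":[-0.0127,-0.025,0],"gripper":0.4},{"delta_rot":[0,0,0],"offset":[-0.0127,-0.0253,0],"gripper":0.4},{"delta_rot":[0,0,0],"offset":[0,0,0.015],"gripper":0.4},{"delta_rot":[0,0,0],"offset":[0,0,0.015],"gripper":0.4},{"delta_rot":[0,0,0],"offset":[0,0,0],"gripper":0.4},{"delta_rot":[0,0,0],"offset":[0,0,0],"gripper":0.4}]'
python3 - <<'E'
from fit import *
st(); s=read_state(); R=Ro.from_quat(s["tool_rot"],scalar_first=True).as_matrix()
d=np.array([.4838,-.1198,.103])-s["position"]; print("to go, tool axes",np.round(R.T@d,4),"yaw",np.arctan2(R[1,1],R[0,1]))
E
```

```text
time_s: 12.7
position: [0.4778, -0.0078, 0.2083]
tool_rot: [0.001, 0.199, 0.98, 0.0]
contact_force: [0.2, -0.2, 0.5]
width: 0.7
time_s: 13.7
position: [0.4857, -0.1201, 0.1784]
tool_rot: [0.001, 0.199, 0.98, -0.0]
contact_force: [-0.1, 0.7, 0.3]
width: 0.705
13.7 pos [ 0.4857 -0.1201  0.1784] R zyx [[-0.921, 0.39, 0.001], [0.39, 0.921, -0.0], [-0.001, 0.0, -1.0]] F [-0.1  0.7  0.3] w 0.705 q [-0.4   0.36  1.69  0.    1.08 -1.57]
to go, tool axes [ 0.0019 -0.0005  0.0754] yaw 1.1704473801535626
```

```bash
python3 -m crank '[{"delta_rot":[0,0,0],"offset":[0.0019,-0.0005,0.02],"gripper":0.4},{"delta_rot":[0,0,0],"offset":[0,0,0.025],"gripper":0.4},{"delta_rot":[0,0,0],"offset":[0,0,0.02],"gripper":0.4},{"delta_rot":[0,0,0],"offset":[0,0,0.0104],"gripper":0.4},{"delta_rot":[0,0,0],"offset":[0,0,0],"gripper":-0.3},{"delta_rot":[0,0,0],"offset":[0,0,0],"gripper":-0.9},{"delta_rot":[0,0,0],"offset":[0,0,0],"gripper":-0.9},{"delta_rot":[0,0,0],"offset":[0,0,0],"gripper":-0.9}]' 40
python3 - <<'E'
from fit import *
s=read_state(); st(); T=[.6042,-.0464,-.0912]
c,sn=np.cos(T[2]),np.sin(T[2]); d=s["position"][:2]-T[:2]; v=[c*d[0]+sn*d[1],-sn*d[0]+c*d[1]+.12]; print("r",np.hypot(*v),"th",np.arctan2(v[1],-v[0]))
E
```

```text
time_s: 14.7
position: [0.4838, -0.1198, 0.1033]
tool_rot: [0.001, 0.198, 0.98, -0.0]
contact_force: [-0.0, 1.8, 6.5]
width: 0.251
14.7 pos [ 0.4838 -0.1198  0.1033] R zyx [[-0.922, 0.388, 0.002], [0.388, 0.922, -0.001], [-0.002, 0.0, -1.0]] F [-0.   1.8  6.5] w 0.251 q [-0.4   0.46  1.79  0.    0.89 -1.57]
r 0.11881579964337786 th 0.3072817355594496
```

The handle is gripped: width 21 mm, r = 0.119, θ = 0.307, as measured by camera. Now the back stroke to about -0.44.

```bash
cat >> h.py <<'E'
def th():
    s=read_state(); T=[.6042,-.0464,-.0912]; R=Ro.from_quat(s["tool_rot"],scalar_first=True).as_matrix()
    c,sn=np.cos(T[2]),np.sin(T[2]); d=s["position"][:2]-T[:2]; v=[c*d[0]+sn*d[1],-sn*d[0]+c*d[1]+.12]
    ty=np.pi/2-np.arctan2(v[1],-v[0])+T[2]
    print("t",round(s["time_s"],2),"r",round(np.hypot(*v),4),"th",round(np.arctan2(v[1],-v[0]),4),"tool th",round(np.pi/2-np.arctan2(R[1,1],R[0,1])+T[2],3),"F tool(out,+th,down)",np.round(R.T@s["contact_force"],1),"z",round(s["position"][2],4),"w",round(s["width"],3))
E
python3 -m crank '[{"delta_rot":[0,0,-0.06],"offset":[-0.0002,-0.0072,0],"gripper":-0.9},{"delta_rot":[0,0,-0.12],"offset":[-0.0009,-0.0143,0],"gripper":-0.9},{"delta_rot":[0,0,-0.12],"offset":[-0.0009,-0.0143,0],"gripper":-0.9},{"delta_rot":[0,0,-0.12],"offset":[-0.0009,-0.0143,0],"gripper":-0.9},{"delta_rot":[0,0,-0.12],"offset":[-0.0009,-0.0143,0],"gripper":-0.9},{"delta_rot":[0,0,-0.12],"offset":[-0.0009,-0.0143,0],"gripper":-0.9},{"delta_rot":[0,0,-0.06],"offset":[-0.0002,-0.0072,0],"gripper":-0.9},{"delta_rot":[0,0,0],"offset":[0,0,0],"gripper":-0.9}]' 40 >/dev/null
python3 -c "from h import *;th()"
```

```text
t 15.7 r 0.1184 th -0.4247 tool th -0.411 F tool(out,+th,down) [-3.  -1.2 -5.8] z 0.1033 w 0.244
```

```bash
python3 -m crank '[{"delta_rot":[0,0,-0.015],"offset":[0,-0.0018,0],"gripper":-0.9},{"delta_rot":[0,0,-0.015],"offset":[0,-0.0018,0],"gripper":-0.9},{"delta_rot":[0,0,-0.01],"offset":[0,-0.0012,0],"gripper":-0.9},{"delta_rot":[0,0,-0.01],"offset":[0,-0.0012,0],"gripper":-0.9},{"delta_rot":[0,0,0],"offset":[0,0,0],"gripper":-0.9},{"delta_rot":[0,0,0],"offset":[0,0,0],"gripper":-0.9},{"delta_rot":[0,0,0],"offset":[0,0,0],"gripper":-0.9},{"delta_rot":[0,0,0],"offset":[0,0,0],"gripper":-0.9}]' 40 >/dev/null
python3 -c "from h import *;th()"
python3 -m crank '[{"delta_rot":[0,0,-0.01],"offset":[0,-0.0012,0],"gripper":-0.9},{"delta_rot":[0,0,-0.01],"offset":[0,-0.0012,0],"gripper":-0.9},{"delta_rot":[0,0,0],"offset":[0,0,0],"gripper":-0.9},{"delta_rot":[0,0,0],"offset":[0,0,0],"gripper":-0.9},{"delta_rot":[0,0,0],"offset":[0,0,0],"gripper":-0.9},{"delta_rot":[0,0,0],"offset":[0,0,0],"gripper":-0.9},{"delta_rot":[0,0,0],"offset":[0,0,0],"gripper":-0.9},{"delta_rot":[0,0,0],"offset":[0,0,0],"gripper":-0.9}]' 40 >/dev/null
python3 -c "from h import *;th()"
```

```text
t 16.7 r 0.1184 th -0.4686 tool th -0.461 F tool(out,+th,down) [-3.6 -0.1 -5.2] z 0.1033 w 0.247
t 17.7 r 0.1184 th -0.4887 tool th -0.48 F tool(out,+th,down) [-2.8 -0.6 -5.8] z 0.1033 w 0.244
```

```bash
python3 -m crank '[{"delta_rot":[0,0,-0.01],"offset":[0,-0.0012,0],"gripper":-0.9},{"delta_rot":[0,0,-0.01],"offset":[0,-0.0012,0],"gripper":-0.9},{"delta_rot":[0,0,0],"offset":[0,0,0],"gripper":-0.9},{"delta_rot":[0,0,0],"offset":[0,0,0],"gripper":-0.9},{"delta_rot":[0,0,0],"offset":[0,0,0],"gripper":-0.9},{"delta_rot":[0,0,0],"offset":[0,0,0],"gripper":-0.9},{"delta_rot":[0,0,0],"offset":[0,0,0],"gripper":-0.9},{"delta_rot":[0,0,0],"offset":[0,0,0],"gripper":-0.9}]' 40 >/dev/null
python3 -c "from h import *;th()"
```

```text
t 18.7 r 0.1184 th -0.5086 tool th -0.501 F tool(out,+th,down) [-4.  -0.1 -6.1] z 0.1032 w 0.252
```

```bash
python3 -m crank '[{"delta_rot":[0,0,-0.01],"offset":[0,-0.0012,0],"gripper":-0.9},{"delta_rot":[0,0,-0.01],"offset":[0,-0.0012,0],"gripper":-0.9},{"delta_rot":[0,0,0],"offset":[0,0,0],"gripper":-0.9},{"delta_rot":[0,0,0],"offset":[0,0,0],"gripper":-0.9},{"delta_rot":[0,0,0],"offset":[0,0,0],"gripper":-0.9}, {"delta_rot":[0,0,0],"offset":[0,0,0],"gripper":-0.9},{"delta_rot":[0,0,0],"offset":[0,0,0],"gripper":-0.9},{"delta_rot":[0,0,0],"offset":[0,0,0],"gripper":-0.9}]' 40 >/dev/null
python3 -c "from h import *;th()"
```

```text
t 19.7 r 0.1184 th -0.5301 tool th -0.521 F tool(out,+th,down) [-4.  -1.1 -5.9] z 0.1033 w 0.248
```

No stop felt by -0.53. Forward working stroke to about +0.42 now.

```bash
python3 -m crank '[{"delta_rot":[0,0,0.08],"offset":[-0.0004,0.0095,0],"gripper":-0.9},{"delta_rot":[0,0,0.13],"offset":[-0.001,0.0154,0],"gripper":-0.9},{"delta_rot":[0,0,0.13],"offset":[-0.001,0.0154,0],"gripper":-0.9},{"delta_rot":[0,0,0.13],"offset":[-0.001,0.0154,0],"gripper":-0.9},{"delta_rot":[0,0,0.13],"offset":[-0.001,0.0154,0],"gripper":-0.9},{"delta_rot":[0,0,0.13],"offset":[-0.001,0.0154,0],"gripper":-0.9},{"delta_rot":[0,0,0.13],"offset":[-0.001,0.0154,0],"gripper":-0.9},{"delta_rot":[0,0,0.08],"offset":[-0.0004,0.0095,0],"gripper":-0.9}]' 40 >/dev/null
python3 -c "from h import *;th()"
python3 -m crank '[{"delta_rot":[0,0,0.01],"offset":[0,0.0012,0],"gripper":-0.9},{"delta_rot":[0,0,0],"offset":[0,0,0],"gripper":-0.9},{"delta_rot":[0,0,0],"offset":[0,0,0],"gripper":-0.9},{"delta_rot":[0,0,0],"offset":[0,0,0],"gripper":-0.9},{"delta_rot":[0,0,0],"offset":[0,0,0],"gripper":-0.9},{"delta_rot":[0,0,0],"offset":[0,0,0],"gripper":-0.9},{"delta_rot":[0,0,0],"offset":[0,0,0],"gripper":-0.9},{"delta_rot":[0,0,0],"offset":[0,0,0],"gripper":-0.9}]' 40 >/dev/null
cat > jaw.py <<'E'
from fit import *
def look(name):
    t=camera("top");s=camera("scene"); T=np.array([.6042,-.0464,-.0912])
    w=warp(t,T,-.05,.05,-.16,.1,.075); w2=warp(s,T,-.05,.05,-.16,.1,.075)
    cv2.imwrite(name,cv2.resize(np.vstack([w,w2])[:,:,::-1],None,fx=1.4,fy=1.4))
E
python3 - <<'E'
from jaw import *
th(); look("pics/j1.png")
E
```

```text
t 20.7 r 0.119 th 0.4155 tool th 0.421 F tool(out,+th,down) [ 1.6 -1.3 -7.8] z 0.1032 w 0.244
t 21.7 r 0.119 th 0.425 tool th 0.428 F tool(out,+th,down) [ 1.   1.7 -9.1] z 0.1032 w 0.248
```

View pics/j1.png

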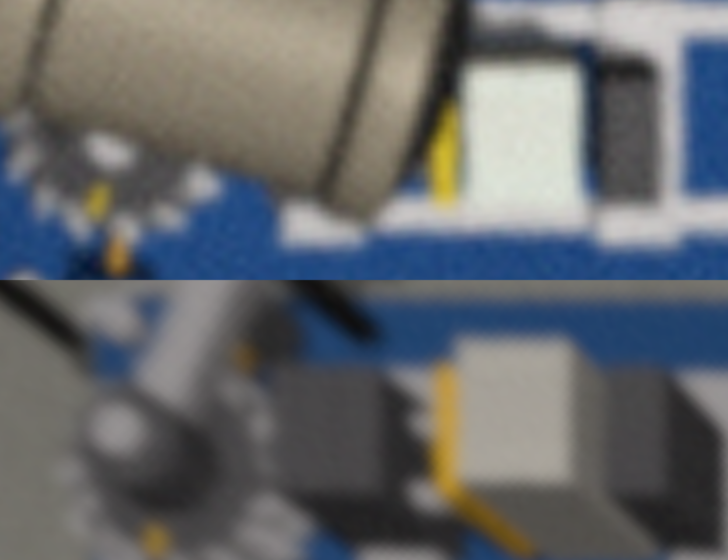

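The pad is about 5 mm further on, so the ratchet is driving, and it is 1–2 mm from the block, which still stands square. Next I creep towards the + stop and measure the pad numerically.

```bash
cat >> jaw.py <<'E'
def pad():
    t=camera("top"); T=np.array([.6042,-.0464,-.0912]); w=warp(t,T,.002,.02,-.04,.09,.075,.25).astype(float); m=w.mean(0)
    ye=np.clip(m[:,1]-m[:,2],0,None); k=ye>ye.max()/2; i=np.where(k)[0]
    s=camera("scene"); w=warp(s,T,-.02,.005,-.07,.09,.075,.25).astype(float).mean(0)
    y2=np.clip(w[:,1]-w[:,2],0,None); j=np.where(y2>y2.max()/2)[0]; g=cv2.GaussianBlur(w.mean(1).reshape(1,-1),(9,1),0)[0]; gd=np.gradient(g)[40:280]
    print("pad top-view y mm",-40+i[0]*.25,-40+i[-1]*.25,"scene pad",-70+j[0]*.25,-70+j[-1]*.25,"jaw front(scene)",-70+(40+np.argmin(gd[:120]))*.25, "all g",np.round(g[100:360:8]).astype(int))
E
python3 -m crank '[{"delta_rot":[0,0,0.015],"offset":[0,0.0018,0],"gripper":-0.9},{"delta_rot":[0,0,0.015],"offset":[0,0.0018,0],"gripper":-0.9},{"delta_rot":[0,0,0.01],"offset":[0,0.0012,0],"gripper":-0.9},{"delta_rot":[0,0,0],"offset":[0,0,0],"gripper":-0.9},{"delta_rot":[0,0,0],"offset":[0,0,0],"gripper":-0.9},{"delta_rot":[0,0,0],"offset":[0,0,0],"gripper":-0.9},{"delta_rot":[0,0,0],"offset":[0,0,0],"gripper":-0.9},{"delta_rot":[0,0,0],"offset":[0,0,0],"gripper":-0.9}]' 40 >/dev/null
python3 -c "from jaw import *;th();pad()"
```

```text
t 22.8 r 0.119 th 0.4631 tool th 0.468 F tool(out,+th,down) [ 2.1  0.3 -9.5] z 0.1032 w 0.245
pad top-view y mm -4.75 3.25 scene pad -4.25 3.5 jaw front(scene) -60.0 all g [ 72  72  71  71  71  72  73  73  72  69  64  59  58  63  72  86 101 114
 124 131 135 136 137 141 148 154 157 159 160 159 159 160 160]
```

```bash
python3 -m crank '[{"delta_rot":[0,0,0.01],"offset":[0,0.0012,0],"gripper":-0.9},{"delta_rot":[0,0,0.01],"offset":[0,0.0012,0],"gripper":-0.9},{"delta_rot":[0,0,0],"offset":[0,0,0],"gripper":-0.9},{"delta_rot":[0,0,0],"offset":[0,0,0],"gripper":-0.9},{"delta_rot":[0,0,0],"offset":[0,0,0],"gripper":-0.9},{"delta_rot":[0,0,0],"offset":[0,0,0],"gripper":-0.9},{"delta_rot":[0,0,0],"offset":[0,0,0],"gripper":-0.9},{"delta_rot":[0,0,0],"offset":[0,0,0],"gripper":-0.9}]' 40 >/dev/null
python3 -c "from jaw import *;th();pad()"
```

```text
t 23.9 r 0.1191 th 0.4831 tool th 0.488 F tool(out,+th,down) [ 1.8  0.4 -9. ] z 0.1032 w 0.246
pad top-view y mm -4.5 3.5 scene pad -4.25 3.75 jaw front(scene) -60.0 all g [ 71  71  71  71  72  72  73  73  72  69  64  60  59  63  71  83  99 113
 123 130 134 135 136 141 148 154 157 159 159 160 160 160 159]
```

```bash
python3 -m crank '[{"delta_rot":[0,0,0.01],"offset":[0,0.0012,0],"gripper":-0.9},{"delta_rot":[0,0,0.01],"offset":[0,0.0012,0],"gripper":-0.9},{"delta_rot":[0,0,0],"offset":[0,0,0],"gripper":-0.9},{"delta_rot":[0,0,0],"offset":[0,0,0],"gripper":-0.9},{"delta_rot":[0,0,0],"offset":[0,0,0],"gripper":-0.9},{"delta_rot":[0,0,0],"offset":[0,0,0],"gripper":-0.9},{"delta_rot":[0,0,0],"offset":[0,0,0],"gripper":-0.9},{"delta_rot":[0,0,0],"offset":[0,0,0],"gripper":-0.9}]' 40 >/dev/null
python3 -c "from jaw import *;th();pad()"
```

```text
t 25.0 r 0.1191 th 0.5031 tool th 0.508 F tool(out,+th,down) [ 1.9 -0.2 -9.8] z 0.1032 w 0.246
pad top-view y mm -15.75 4.0 scene pad -4.0 3.75 jaw front(scene) -60.0 all g [ 71  71  71  71  71  72  73  73  73  70  66  61  60  63  71  83  98 112
 123 130 134 136 136 141 148 154 158 159 159 160 159 159 159]
```

```bash
python3 -m crank '[{"delta_rot":[0,0,-0.08],"offset":[-0.0004,-0.0095,0],"gripper":-0.9},{"delta_rot":[0,0,-0.145],"offset":[-0.00125,-0.0172,0],"gripper":-0.9},{"delta_rot":[0,0,-0.145],"offset":[-0.00125,-0.0172,0],"gripper":-0.9},{"delta_rot":[0,0,-0.145],"offset":[-0.00125,-0.0172,0],"gripper":-0.9},{"delta_rot":[0,0,-0.145],"offset":[-0.00125,-0.0172,0],"gripper":-0.9},{"delta_rot":[0,0,-0.145],"offset":[-0.00125,-0.0172,0],"gripper":-0.9},{"delta_rot":[0,0,-0.145],"offset":[-0.00125,-0.0172,0],"gripper":-0.9},{"delta_rot":[0,0,-0.08],"offset":[-0.0004,-0.0095,0],"gripper":-0.9}]' 40 >/dev/null
python3 -c "from jaw import *;th();pad()"
```

```text
t 26.1 r 0.1184 th -0.5332 tool th -0.523 F tool(out,+th,down) [-5.8  1.1 -5.2] z 0.1032 w 0.25
pad top-view y mm -8.0 0.0 scene pad -6.5 2.25 jaw front(scene) -30.25 all g [ 72  71  71  72  72  73  73  71  68  63  59  60  66  77  92 107 119 127
 133 135 134 131 129 132 140 149 156 159 159 159 160 160 160]
```

```bash
cat >> jaw.py <<'E'
T=np.array([.6042,-.0464,-.0912])
def prof(t,s):
    o=[]
    for c,xr in((t,(-.02,.022)),(s,(-.022,.022))):
        w=warp(c,T,*xr,-.06,.03,.075,.25).astype(float); d=w[...,1]-w[...,2]; d=cv2.GaussianBlur(d,(5,5),0)
        r=[]
        for row in d[::16]:
            i=np.where(row>35)[0]; r.append((round(-60+i[0]*.25,1),round(-60+i[-1]*.25,1)) if len(i) else None)
        o.append(r)
    print("top rows x-20..22:",o[0]);print("scene rows x-22..22:",o[1])
def wheel(t):  # unwrapped wheel tooth phase around axis at z=.05
    best=None
    W=[]
    for z in(.05,):
        a=np.arange(0,2*np.pi,np.pi/360); r=np.arange(.024,.04,.001); A,Rr=np.meshgrid(a,r)
        X=np.stack([Rr*np.cos(A),-.12+Rr*np.sin(A)],-1); c,sn=np.cos(T[2]),np.sin(T[2])
        Wd=np.stack([T[0]+c*X[...,0]-sn*X[...,1],T[1]+sn*X[...,0]+c*X[...,1],np.full(A.shape,z)],-1); uv=proj(t,Wd).astype(np.float32)
        im=cv2.remap(t["pixels"],uv[...,0],uv[...,1],cv2.INTER_CUBIC).astype(float); W.append(im.mean(2)-im[...,2]*0)
    cv2.imwrite("pics/wh.png",W[0]); 
E
python3 - <<'E'
from jaw import *
t=camera("top");s=camera("scene")
cv2.imwrite("pics/top_a.png",t["pixels"][:,:,::-1]);cv2.imwrite("pics/scene_a.png",s["pixels"][:,:,::-1])
print("NOW");prof(t,s)
t0=dict(t);s0=dict(s);t0["pixels"]=cv2.imread("pics/top0.png")[:,:,::-1];s0["pixels"]=cv2.imread("pics/scene0.png")[:,:,::-1]
print("INIT");prof(t0,s0)
I=np.vstack([np.hstack([warp(c,T,-.05,.06,-.175,.09,.07)[:,:,::-1] for c in p]) for p in((t0,s0),(t,s))])
I=cv2.resize(I,(800,int(I.shape[0]*800/I.shape[1]))); cv2.imwrite("pics/cmp.png",I)
E
```

```text
NOW
top rows x-20..22: [(np.float64(-9.0), np.float64(2.0)), (np.float64(-9.0), np.float64(2.2)), (np.float64(-9.0), np.float64(2.0)), (np.float64(-9.0), np.float64(2.2)), (np.float64(-9.2), np.float64(2.2)), (np.float64(-9.0), np.float64(2.5)), (np.float64(-9.2), np.float64(2.2)), (np.float64(-9.5), np.float64(2.0)), (np.float64(-9.2), np.float64(1.5)), (np.float64(-8.5), np.float64(1.2)), (np.float64(-8.2), np.float64(1.0))]
scene rows x-22..22: [None, (np.float64(-6.0), np.float64(1.0)), (np.float64(-7.5), np.float64(2.8)), (np.float64(-7.2), np.float64(3.0)), (np.float64(-7.2), np.float64(3.0)), (np.float64(-7.5), np.float64(3.2)), (np.float64(-7.0), np.float64(3.2)), (np.float64(-7.8), np.float64(3.5)), (np.float64(-8.8), np.float64(3.0)), (np.float64(-9.0), np.float64(2.8)), (np.float64(-8.8), np.float64(3.0))]
INIT
top rows x-20..22: [(np.float64(-9.5), np.float64(0.0)), (np.float64(-10.0), np.float64(0.2)), (np.float64(-10.0), np.float64(0.2)), (np.float64(-9.8), np.float64(0.2)), (np.float64(-10.0), np.float64(0.5)), (np.float64(-10.0), np.float64(0.5)), (np.float64(-10.0), np.float64(0.5)), (np.float64(-9.8), np.float64(0.2)), (np.float64(-9.8), np.float64(0.2)), (np.float64(-9.2), np.float64(0.2)), (np.float64(-8.8), np.float64(0.0))]
scene rows x-22..22: [None, (np.float64(-6.5), np.float64(0.8)), (np.float64(-7.8), np.float64(4.8)), (np.float64(-7.8), np.float64(9.0)), (np.float64(-8.0), np.float64(13.5)), (np.float64(-8.0), np.float64(18.2)), (np.float64(-8.0), np.float64(22.5)), (np.float64(-8.5), np.float64(25.5)), (np.float64(-9.2), np.float64(26.5)), (np.float64(-10.0), np.float64(27.0)), (np.float64(-9.5), np.float64(27.0))]
```

View pics/cmp.png

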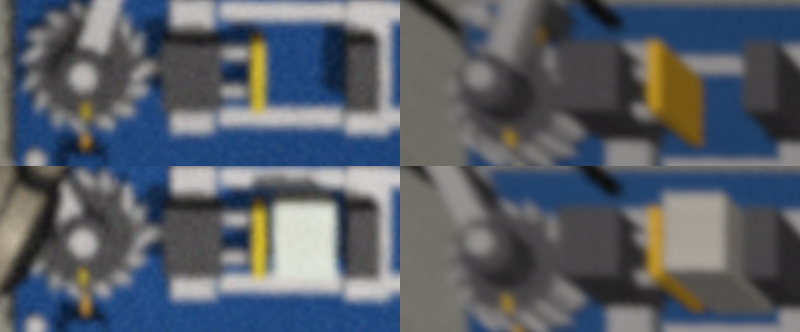

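The pad is back almost where it began (only about 0.6 mm ahead), so that stroke's part notch was lost. The strokes need to run nearer to both stops, so I feel for the rear one.

```bash
python3 -m crank '[{"delta_rot":[0,0,-0.005],"offset":[0,-0.0006,0],"gripper":-0.9},{"delta_rot":[0,0,-0.005],"offset":[0,-0.0006,0],"gripper":-0.9},{"delta_rot":[0,0,-0.005],"offset":[0,-0.0006,0],"gripper":-0.9},{"delta_rot":[0,0,-0.005],"offset":[0,-0.0006,0],"gripper":-0.9},{"delta_rot":[0,0,-0.005],"offset":[0,-0.0006,0],"gripper":-0.9},{"delta_rot":[0,0,0],"offset":[0,0,0],"gripper":-0.9},{"delta_rot":[0,0,0],"offset":[0,0,0],"gripper":-0.9},{"delta_rot":[0,0,0],"offset":[0,0,0],"gripper":-0.9}]' 40 >/dev/null
python3 -c "from h import *;th()"
```

```text
t 27.3 r 0.1184 th -0.5531 tool th -0.545 F tool(out,+th,down) [-4.3 -0.2 -6.7] z 0.1033 w 0.243
```

```bash
python3 -m crank '[{"delta_rot":[0,0,-0.005],"offset":[0,-0.0006,0],"gripper":-0.9},{"delta_rot":[0,0,-0.005],"offset":[0,-0.0006,0],"gripper":-0.9},{"delta_rot":[0,0,-0.005],"offset":[0,-0.0006,0],"gripper":-0.9},{"delta_rot":[0,0,-0.005],"offset":[0,-0.0006,0],"gripper":-0.9},{"delta_rot":[0,0,-0.005],"offset":[0,-0.0006,0],"gripper":-0.9},{"delta_rot":[0,0,0],"offset":[0,0,0],"gripper":-0.9},{"delta_rot":[0,0,0],"offset":[0,0,0],"gripper":-0.9},{"delta_rot":[0,0,0],"offset":[0,0,0],"gripper":-0.9}]' 40 >/dev/null
python3 -c "from h import *;th()"
```

```text
t 28.3 r 0.1185 th -0.5676 tool th -0.569 F tool(out,+th,down) [-5.2  5.  -8.2] z 0.1032 w 0.245
```

The rear stop is felt at -0.567 (5 N), so the front one should be near +0.515. I go forward in stages and measure the pad at each.

```bash
cat >> jaw.py <<'E'
def q(tag=None):
    th(); t=camera("top"); w=warp(t,T,.002,.02,-.04,.03,.075,.25).astype(float).mean(0); d=w[:,1]-w[:,2]; d=np.clip(d,0,None)
    i=np.where(d>d.max()/2)[0]; y=-40+.25*np.arange(len(d)); k=slice(max(i[0]-8,0),i[-1]+8); print("pad mid mm",round((y[k]*d[k]).sum()/d[k].sum(),2),"edges",y[i[0]],y[i[-1]])
    if tag: cv2.imwrite(f"pics/raw_{tag}.png",t["pixels"][:,:,::-1])
E
python3 -c "from jaw import *;q('b0')"
python3 -m crank '[{"delta_rot":[0,0,0.04],"offset":[-0.0001,0.0048,0],"gripper":-0.9},{"delta_rot":[0,0,0.04],"offset":[-0.0001,0.0048,0],"gripper":-0.9},{"delta_rot":[0,0,0.05],"offset":[-0.0001,0.006,0],"gripper":-0.9},{"delta_rot":[0,0,0.05],"offset":[-0.0001,0.006,0],"gripper":-0.9},{"delta_rot":[0,0,0.05],"offset":[-0.0001,0.006,0],"gripper":-0.9},{"delta_rot":[0,0,0.05],"offset":[-0.0001,0.006,0],"gripper":-0.9},{"delta_rot":[0,0,0.04],"offset":[-0.0001,0.0048,0],"gripper":-0.9},{"delta_rot":[0,0,0],"offset":[0,0,0],"gripper":-0.9}]' 40 >/dev/null
python3 -c "from jaw import *;q('b1')"
python3 -m crank '[{"delta_rot":[0,0,0.04],"offset":[-0.0001,0.0048,0],"gripper":-0.9},{"delta_rot":[0,0,0.04],"offset":[-0.0001,0.0048,0],"gripper":-0.9},{"delta_rot":[0,0,0.05],"offset":[-0.0001,0.006,0],"gripper":-0.9},{"delta_rot":[0,0,0.05],"offset":[-0.0001,0.006,0],"gripper":-0.9},{"delta_rot":[0,0,0.05],"offset":[-0.0001,0.006,0],"gripper":-0.9},{"delta_rot":[0,0,0.05],"offset":[-0.0001,0.006,0],"gripper":-0.9},{"delta_rot":[0,0,0.04],"offset":[-0.0001,0.0048,0],"gripper":-0.9},{"delta_rot":[0,0,0],"offset":[0,0,0],"gripper":-0.9}]' 40 >/dev/null
python3 -c "from jaw import *;q('b2')"
```

```text
t 28.3 r 0.1185 th -0.5676 tool th -0.569 F tool(out,+th,down) [-5.2  5.  -8.2] z 0.1032 w 0.245
pad mid mm -3.79 edges -8.0 0.25
t 29.35 r 0.1183 th -0.2556 tool th -0.251 F tool(out,+th,down) [-4.4  1.  -4.6] z 0.1033 w 0.245
pad mid mm -3.73 edges -7.75 0.25
t 30.4 r 0.1185 th 0.065 tool th 0.069 F tool(out,+th,down) [-2.5  0.  -5.8] z 0.1033 w 0.245
pad mid mm -0.7 edges -4.75 3.25
```

```bash
python3 -m crank '[{"delta_rot":[0,0,0.05],"offset":[-0.0001,0.006,0],"gripper":-0.9},{"delta_rot":[0,0,0.06],"offset":[-0.0002,0.0072,0],"gripper":-0.9},{"delta_rot":[0,0,0.07],"offset":[-0.0003,0.0083,0],"gripper":-0.9},{"delta_rot":[0,0,0.07],"offset":[-0.0003,0.0083,0],"gripper":-0.9},{"delta_rot":[0,0,0.07],"offset":[-0.0003,0.0083,0],"gripper":-0.9},{"delta_rot":[0,0,0.06],"offset":[-0.0002,0.0072,0],"gripper":-0.9},{"delta_rot":[0,0,0.05],"offset":[-0.0001,0.006,0],"gripper":-0.9},{"delta_rot":[0,0,0],"offset":[0,0,0],"gripper":-0.9}]' 40 >/dev/null
python3 -c "from jaw import *;q('b3')"
```

```text
t 31.45 r 0.1191 th 0.4982 tool th 0.498 F tool(out,+th,down) [-1.5  0.3 -8.5] z 0.1032 w 0.244
pad mid mm 4.19 edges 0.25 8.25
```

```bash
python3 -m crank '[{"delta_rot":[0,0,0.005],"offset":[0,0.0006,0],"gripper":-0.9},{"delta_rot":[0,0,0.005],"offset":[0,0.0006,0],"gripper":-0.9},{"delta_rot":[0,0,0.005],"offset":[0,0.0006,0],"gripper":-0.9},{"delta_rot":[0,0,0.005],"offset":[0,0.0006,0],"gripper":-0.9},{"delta_rot":[0,0,0],"offset":[0,0,0],"gripper":-0.9},{"delta_rot":[0,0,0],"offset":[0,0,0],"gripper":-0.9},{"delta_rot":[0,0,0],"offset":[0,0,0],"gripper":-0.9},{"delta_rot":[0,0,0],"offset":[0,0,0],"gripper":-0.9}]' 40 >/dev/null
python3 -c "from jaw import *;q()"
```

```text
t 32.5 r 0.1192 th 0.5143 tool th 0.518 F tool(out,+th,down) [-0.8 -1.1 -8.3] z 0.1032 w 0.247
pad mid mm 4.17 edges -0.75 9.25
```

```bash
python3 -m crank '[{"delta_rot":[0,0,-0.09],"offset":[-0.0005,-0.0107,0],"gripper":-0.9},{"delta_rot":[0,0,-0.148],"offset":[-0.0013,-0.0175,0],"gripper":-0.9},{"delta_rot":[0,0,-0.148],"offset":[-0.0013,-0.0175,0],"gripper":-0.9},{"delta_rot":[0,0,-0.148],"offset":[-0.0013,-0.0175,0],"gripper":-0.9},{"delta_rot":[0,0,-0.148],"offset":[-0.0013,-0.0175,0],"gripper":-0.9},{"delta_rot":[0,0,-0.148],"offset":[-0.0013,-0.0175,0],"gripper":-0.9},{"delta_rot":[0,0,-0.148],"offset":[-0.0013,-0.0175,0],"gripper":-0.9},{"delta_rot":[0,0,-0.085],"offset":[-0.0005,-0.0101,0],"gripper":-0.9}]' 40 >/dev/null
python3 -c "from jaw import *;q('c0')"
```

```text
t 33.55 r 0.1185 th -0.5508 tool th -0.546 F tool(out,+th,down) [-6.1 -1.9 -5.7] z 0.1032 w 0.245
pad mid mm 1.1 edges -2.75 5.0
```

The seat moved from 0.25 to 5.0, so one notch per stroke is held. Strokes from -0.40 to +0.42 give exactly one notch while staying clear of both stops, so I use those.

```bash
python3 -m crank '[{"delta_rot":[0,0,0.08],"offset":[-0.0004,0.0095,0],"gripper":-0.9},{"delta_rot":[0,0,0.135],"offset":[-0.0011,0.016,0],"gripper":-0.9},{"delta_rot":[0,0,0.135],"offset":[-0.0011,0.016,0],"gripper":-0.9},{"delta_rot":[0,0,0.135],"offset":[-0.0011,0.016,0],"gripper":-0.9},{"delta_rot":[0,0,0.135],"offset":[-0.0011,0.016,0],"gripper":-0.9},{"delta_rot":[0,0,0.135],"offset":[-0.0011,0.016,0],"gripper":-0.9},{"delta_rot":[0,0,0.135],"offset":[-0.0011,0.016,0],"gripper":-0.9},{"delta_rot":[0,0,0.08],"offset":[-0.0004,0.0095,0],"gripper":-0.9}]' 40 >/dev/null
python3 -c "from jaw import *;q('c1')"
python3 -m crank '[{"delta_rot":[0,0,-0.08],"offset":[-0.0004,-0.0095,0],"gripper":-0.9},{"delta_rot":[0,0,-0.11],"offset":[-0.0007,-0.013,0],"gripper":-0.9},{"delta_rot":[0,0,-0.11],"offset":[-0.0007,-0.013,0],"gripper":-0.9},{"delta_rot":[0,0,-0.11],"offset":[-0.0007,-0.013,0],"gripper":-0.9},{"delta_rot":[0,0,-0.11],"offset":[-0.0007,-0.013,0],"gripper":-0.9},{"delta_rot":[0,0,-0.11],"offset":[-0.0007,-0.013,0],"gripper":-0.9},{"delta_rot":[0,0,-0.11],"offset":[-0.0007,-0.013,0],"gripper":-0.9},{"delta_rot":[0,0,-0.08],"offset":[-0.0004,-0.0095,0],"gripper":-0.9}]' 40 >/dev/null
python3 -c "from jaw import *;q('c2')"
```

```text
t 34.6 r 0.119 th 0.4272 tool th 0.428 F tool(out,+th,down) [-2.2 -4.2 -8.4] z 0.1032 w 0.249
pad mid mm 7.89 edges 4.25 11.5
t 35.65 r 0.1184 th -0.397 tool th -0.396 F tool(out,+th,down) [-5.  -0.  -5.9] z 0.1033 w 0.246
pad mid mm 6.23 edges 2.25 10.25
```

```bash
python3 -m crank '[{"delta_rot":[0,0,0.08],"offset":[-0.0004,0.0095,0],"gripper":-0.9},{"delta_rot":[0,0,0.11],"offset":[-0.0007,0.013,0],"gripper":-0.9},{"delta_rot":[0,0,0.11],"offset":[-0.0007,0.013,0],"gripper":-0.9},{"delta_rot":[0,0,0.11],"offset":[-0.0007,0.013,0],"gripper":-0.9},{"delta_rot":[0,0,0.11],"offset":[-0.0007,0.013,0],"gripper":-0.9},{"delta_rot":[0,0,0.11],"offset":[-0.0007,0.013,0],"gripper":-0.9},{"delta_rot":[0,0,0.11],"offset":[-0.0007,0.013,0],"gripper":-0.9},{"delta_rot":[0,0,0.08],"offset":[-0.0004,0.0095,0],"gripper":-0.9}]' 40 >/dev/null
python3 -c "from jaw import *;q('d1')"
python3 -m crank '[{"delta_rot":[0,0,-0.08],"offset":[-0.0004,-0.0095,0],"gripper":-0.9},{"delta_rot":[0,0,-0.11],"offset":[-0.0007,-0.013,0],"gripper":-0.9},{"delta_rot":[0,0,-0.11],"offset":[-0.0007,-0.013,0],"gripper":-0.9},{"delta_rot":[0,0,-0.11],"offset":[-0.0007,-0.013,0],"gripper":-0.9},{"delta_rot":[0,0,-0.11],"offset":[-0.0007,-0.013,0],"gripper":-0.9},{"delta_rot":[0,0,-0.11],"offset":[-0.0007,-0.013,0],"gripper":-0.9},{"delta_rot":[0,0,-0.11],"offset":[-0.0007,-0.013,0],"gripper":-0.9},{"delta_rot":[0,0,-0.08],"offset":[-0.0004,-0.0095,0],"gripper":-0.9}]' 40 >/dev/null
python3 - <<'E'
from jaw import *
q('d2'); look('pics/j2.png')
E
```

```text
t 36.7 r 0.119 th 0.4223 tool th 0.428 F tool(out,+th,down) [-1.5 -4.7 -7.7] z 0.1032 w 0.248
pad mid mm 10.14 edges 6.25 14.0
t 37.75 r 0.1184 th -0.3969 tool th -0.396 F tool(out,+th,down) [-5.7 -0.8 -5.9] z 0.1032 w 0.245
pad mid mm 10.15 edges 6.25 14.0
```

View pics/j2.png

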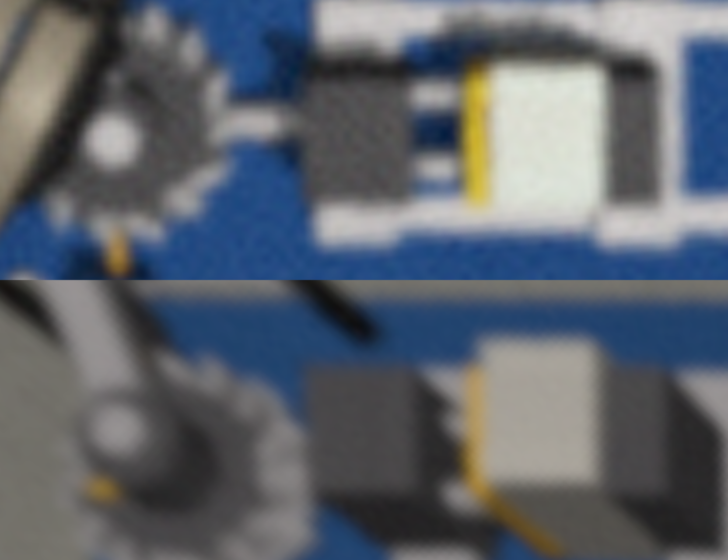

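The block now sits square and snug between pad and anvil: the pad face stopped at 14.0 mm and the jaw is seated at about 15.2, so the sink is about 1.2 mm. One more notch should give about 6 mm (≈ 87 N).

```bash
python3 -m crank '[{"delta_rot":[0,0,0.08],"offset":[-0.0004,0.0095,0],"gripper":-0.9},{"delta_rot":[0,0,0.11],"offset":[-0.0007,0.013,0],"gripper":-0.9},{"delta_rot":[0,0,0.11],"offset":[-0.0007,0.013,0],"gripper":-0.9},{"delta_rot":[0,0,0.11],"offset":[-0.0007,0.013,0],"gripper":-0.9},{"delta_rot":[0,0,0.11],"offset":[-0.0007,0.013,0],"gripper":-0.9},{"delta_rot":[0,0,0.11],"offset":[-0.0007,0.013,0],"gripper":-0.9},{"delta_rot":[0,0,0.11],"offset":[-0.0007,0.013,0],"gripper":-0.9},{"delta_rot":[0,0,0.08],"offset":[-0.0004,0.0095,0],"gripper":-0.9}]' 40 >/dev/null
python3 -c "from jaw import *;q('e1')"
python3 -m crank '[{"delta_rot":[0,0,-0.08],"offset":[-0.0004,-0.0095,0],"gripper":-0.9},{"delta_rot":[0,0,-0.11],"offset":[-0.0007,-0.013,0],"gripper":-0.9},{"delta_rot":[0,0,-0.11],"offset":[-0.0007,-0.013,0],"gripper":-0.9},{"delta_rot":[0,0,-0.11],"offset":[-0.0007,-0.013,0],"gripper":-0.9},{"delta_rot":[0,0,-0.11],"offset":[-0.0007,-0.013,0],"gripper":-0.9},{"delta_rot":[0,0,-0.11],"offset":[-0.0007,-0.013,0],"gripper":-0.9},{"delta_rot":[0,0,-0.11],"offset":[-0.0007,-0.013,0],"gripper":-0.9},{"delta_rot":[0,0,-0.08],"offset":[-0.0004,-0.0095,0],"gripper":-0.9}]' 40 >/dev/null
python3 - <<'E'
from jaw import *
q('e2')
def jawedge(f):
    t=camera("top"); t["pixels"]=cv2.imread(f)[:,:,::-1]; w=warp(t,T,-.006,.006,-.05,.03,.075,.25).astype(float).mean(0)
    d=w[:,2]-w[:,0]; y=-50+.25*np.arange(len(d)); i=np.where(d>d.max()*.5)[0]; return y[i[0]],y[i[-1]]
for f in("top0","top_a","raw_c0","raw_c2","raw_d2","raw_e2"): print(f,"blue slot jaw->pad",jawedge(f"pics/{f}.png"))
look('pics/j3.png')
E
```

```text
t 38.9 r 0.119 th 0.4152 tool th 0.427 F tool(out,+th,down) [ -2.3 -10.7  -6.8] z 0.1032 w 0.251
pad mid mm 10.2 edges 6.25 14.0
t 39.95 r 0.1184 th -0.3962 tool th -0.395 F tool(out,+th,down) [-6.  -0.1 -6.5] z 0.1033 w 0.247
pad mid mm 10.17 edges 6.25 14.0
top0 blue slot jaw->pad (np.float64(3.25), np.float64(29.75))
top_a blue slot jaw->pad (np.float64(-27.25), np.float64(-12.0))
raw_c0 blue slot jaw->pad (np.float64(-21.75), np.float64(-7.0))
raw_c2 blue slot jaw->pad (np.float64(-16.75), np.float64(-2.25))
raw_d2 blue slot jaw->pad (np.float64(-12.25), np.float64(1.75))
raw_e2 blue slot jaw->pad (np.float64(-6.5), np.float64(2.0))
```

View pics/j3.png

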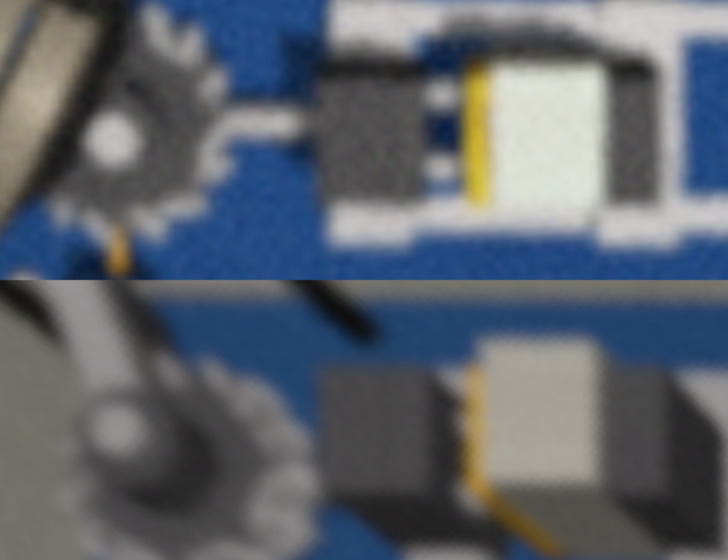

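The jaw seats stepped evenly by about 5 mm. The slot between jaw and pad shrank from about 14.8 to 8.5 mm, so the sink is about 6.3 mm (≈ 88 N), well inside the range. The handle showed 10.7 N at the end of the stroke. I release the lever and back away upward.

```bash
python3 -m crank '[{"delta_rot":[0,0,0],"offset":[0,0,0],"gripper":-0.1},{"delta_rot":[0,0,0],"offset":[0,0,0],"gripper":-0.1},{"delta_rot":[0,0,0],"offset":[0,0,0],"gripper":-0.1},{"delta_rot":[0,0,0],"offset":[0,0,0],"gripper":-0.1},{"delta_rot":[0,0,0],"offset":[0,0,-0.01],"gripper":-0.1},{"delta_rot":[0,0,0],"offset":[0,0,-0.025],"gripper":-0.1},{"delta_rot":[0,0,0],"offset":[0,0,-0.04],"gripper":-0.1},{"delta_rot":[0,0,0],"offset":[0,0,-0.04],"gripper":-0.1}]' 40
python3 -m crank '[{"delta_rot":[0,0,0],"offset":[0.02,0,-0.02],"gripper":-0.1},{"delta_rot":[0,0,0],"offset":[0.04,0,0],"gripper":-0.1},{"delta_rot":[0,0,0],"offset":[0.03,0,0],"gripper":-0.1},{"delta_rot":[0,0,0],"offset":[0,0,0],"gripper":-0.1},{"delta_rot":[0,0,0],"offset":[0,0,0],"gripper":-0.1},{"delta_rot":[0,0,0],"offset":[0,0,0],"gripper":-0.1},{"delta_rot":[0,0,0],"offset":[0,0,0],"gripper":-0.1},{"delta_rot":[0,0,0],"offset":[0,0,0],"gripper":-0.1}]'
python3 - <<'E'
from jaw import *
q('f'); s=camera("scene"); cv2.imwrite("pics/f.png",s["pixels"][150:450,:,::-1])
t=camera("top");w=warp(t,T,-.006,.006,-.05,.03,.075,.25).astype(float).mean(0); d=w[:,2]-w[:,0]; y=-50+.25*np.arange(len(d)); i=np.where(d>d.max()*.5)[0]; print("slot",y[i[0]],y[i[-1]])
E
```

```text
time_s: 41.4
position: [0.4789, -0.2007, 0.2191]
tool_rot: [0.0, -0.152, 0.988, -0.0]
contact_force: [0.1, -0.3, 0.3]
width: 0.448
time_s: 42.4
position: [0.3934, -0.2276, 0.2371]
tool_rot: [-0.0, -0.152, 0.988, 0.0]
contact_force: [0.1, 0.6, -0.4]
width: 0.451
t 42.4 r 0.2091 th -0.3904 tool th -0.396 F tool(out,+th,down) [-0.3  0.6  0.4] z 0.2371 w 0.451
pad mid mm 10.23 edges 6.25 14.25
slot -50.0 2.25
```

View pics/f.png

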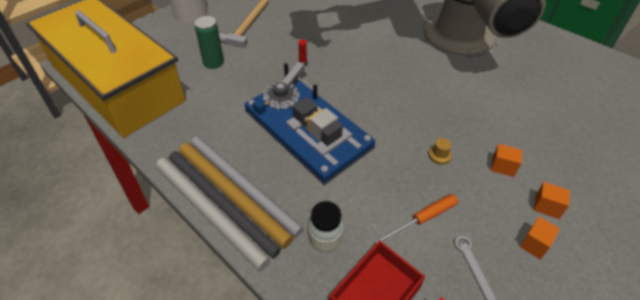

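The final view shows the block clamped in the vice at crop (322,122), the lever free with the gripper clear of it, and the bush, orange blocks, screwdriver, jar and can where they were. I hand the job in.

```bash
python3 -c "from bench import *;print(close_job())"
```

```text
the job is handed in; nothing more can be done
None
```

The block is clamped in the vice and the job was handed in at about 42 s. I set the block on the bed square between the jaws, let go, then worked the lever until it was firmly held. I then let go of the lever and backed the gripper away.

- **Clamping:** the pad face stopped at 14 mm and stayed there through the last notch. That notch shrank the slot between jaw and pad from about 14.8 mm (unloaded) to 8.5 mm. The sink is therefore about 6.3 mm, or roughly 88 N, inside the 40–180 N range. The handle read 10.7 N at the end of the last working stroke.
- **Stops:** I felt the rear one at about -0.567 rad with only 5 N, and worked the last strokes between -0.40 and +0.42 rad, clear of both stops.
- **After release:** the pad had not moved, the tool force was about zero, and in the last scene picture the other things on the bench looked where they had been.

**Checks that disagreed:**
- A nearly full stroke gained one notch here, not the two described, so I counted notches by camera.
- After the first back-and-forth stroke the pad was almost where it began. I think the jaw started on a part notch, but I did not confirm that.
- The slot check after release failed because its edge finder picked up other blue. The sink figure therefore comes from the picture taken just before I let go.

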